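# Set the rivet in the belt buckle at the mail-maker's stall

### The job

The brass belt buckle waiting under the rivet setter, the palm press with the round wooden cap, needs its rivet set. Press that cap straight down through the soft first stop, where the die only meets the rivet, on to the firm second stop as far as it goes, keep it there a moment, then let go so that the plunger springs all the way back up. Do not press the look-alike hole punch with the square cap.

Things in the scene. Friction and masses are not known exactly. Their poses are not given: they have to be found in the camera images.
- setter_top (a point): Middle of the top of the rivet setter's cap: a round, slightly domed wooden palm cap 52 mm across, 18 mm thick, its top 170 mm above the table when up. Moves with the cap; z up, x from the press's column out over its bed. Grey C-shaped press fixed to the table, base 130 x 80 mm, round head 44 mm wide with its top at 127 mm, a brass buckle on its bed. Stands left or right of the punch.
- setter_cap (a joint): The setter's soft first travel in m: the cap goes straight down towards the steel collar under it. 0 up, 0.010 at the first stop. Its spring takes 2 N to start and 5 N at the stop. Pressing anywhere on the cap will do. Both travels together lower the cap by 17 mm.
- setter_ram (a joint): The setter's stiff second travel in m: collar and cap go straight down into the head. 0 up, 0.007 at the second stop. It starts to move only at about 11 N, after the first stop, and reaches the second stop, which is solid, at 15 N. Both springs push the plunger back up when it is let go.
- punch_cap (a joint): Plunger of the hole punch, a bystander: the same grey press with its cap at nearly the same height, but the wooden cap is a flat square, 44 mm, and its bed is empty. Travel in m, 0 up, 0.017 down. Leave it up.
Not all that is in view belongs to the job. What is shaped like the part that bears setter_top but blue is not meant. Leave any pink look-alike of the part that bears punch_cap alone.

How it is judged:
By the outcome, as a careful person would: the job done as asked, in the order asked, and still so for the second after the job is handed in, with the robot touching nothing.
It also fails if it takes over 32 s, if anything falls off the work surface, if the arm or the gripper's body presses on something with over 40 N, if the wrist force passes 120 N, or if a joint passes its speed limit or range.

### The arm

A 7-joint arm with a two-finger parallel gripper is mounted at the origin on the work surface. World frame = base frame: x ahead of the robot, y to its left, z up, the work surface at z = 0. Lengths are in m, angles in rad, forces in N, time in s.
With the tool pointing down it reaches from about 0.425 to 0.825 m from the base axis. Payload 3.6 kg.
Tool frame: the origin (TCP) lies on the mounting face of the last link; the fingertips stand 173 mm ahead of it and the grasp point (between the pads) lies 155 mm ahead of it (ctrl.hold_point_z is the distance from the TCP to the grasp point, in m); x points along the fingers, y is the direction in which the jaws open and shut, and the axes are right-handed (so a half turn about x gives the same grasp; the last joint's range is limited). The gripper opens to 85 mm and grips with 20 to 120 N. Pads are 22 mm wide; open, the fingers measure 114 mm over their backs; the gripper's body (76 mm by 85 mm) begins 54 mm behind the grasp point. The pads swing forward as they close: fully open they stand 13 mm farther back than shut.
Start: joints at [-0.026, 0.615, -0.013, 1.423, 0.008, 1.103, -0.04], TCP at [0.65, 0, 0.405] pointing down, gripper open.
Joint ranges: [-3.12, 3.12], [-0.3, 2.06], [-1.34, 1.32], [0.26, 2.42], [-1.36, 4.5], [0.01, 1.98], [-2.84, 2.84]. Speed limits (rad/s): [2.79, 2.79, 3.14, 3.14, 3.14, 3.14, 3.14].

### API

Orientations are given as a unit quaternion [w, x, y, z].
In Python, from bench import ctrl gives the robot as it stands.
- The arm moves only by the tool apply_moves, never from a script. Its argument "commands" is one flat list of numbers, 7 for each row, row after row: the finger opening in cm, from 0 to 8.54, then the shift along the tool's x, y, z in cm, then the turn, a rotation vector about the tool's x, y, z in rad. A call has 1 to 10 rows; each row shifts and turns the commanded pose from where the row before left it, along the tool's axes as they then stand; what a row does not reach is not made up. A row lasts 1/10 s, in which the tool goes at most 50 mm and 8.59 degrees, less where a joint would pass 70% of its speed; a pose out of reach is approached as far as the arm can. A call is refused whole if a number of a shift passes 5 or a number of a turn 0.15, either way. A call with a gripper value outside its range is refused whole. The fingers move at their own pace and stop on an object; "force" is the grip in N (left out, the last holds). Time passes only in rows, so rows that do not move let the fingers close. It gives the time, the measured TCP pose, the force and the opening at its end, in the units of the state.
- ctrl.read_state(): the state, without advancing time (a new reading comes with each control period).
- ctrl.read_camera(name): name is "scene" or "side" or "wrist"; returns a dict with "img" (480x640x3 uint8, red, green, blue), "z_map" (480x640 float32, m along the optical axis (not along the pixel's ray), 0 where there is no reading), "intrinsics" (3x3 intrinsics, pixels), "R" (3x3) and "t" (3): a world point X has camera coordinates R X + t. Camera axes: x right, y down, z forward; pixel columns grow to the right and rows downward; lengths in m; the calibration is good to about 2 mm. A picture is of the moment at which its call begins.
- ctrl.hand_in(): hands the job in, once; it reports no verdict.
The state is a dict: "t": time; "joint_pos": joint angles; "qvel": joint speeds; "joint_efforts": joint torques, N m; "position": TCP position; "orientation": TCP orientation; "force": force on the tool from outside, world axes, zero at the start; "moment": the same for the moment, N m; "grip_width": opening from 0.0 (shut) to 1.0 (fully open).
Only numpy, scipy, OpenCV 4.12 (cv2) and the standard library are available. Lean on these libraries where they do the work, as an engineer would, in place of code of your own. Each camera call takes 0.05 s, during which the arm holds its last target.

## Working session

There is one attempt and no reset: what is moved stays moved. The work goes in short steps, Python scripts to look and compute and a tool call to move; the robot and the scene stay as the last step left them, time stands still between calls to the robot, and variables do not carry over. Pictures are saved under pics/ and viewed, and the job is handed in when it is done.

Besides the shell and the picture viewer there is one more tool, called after ">>>" by a JSON object that holds its "op" and its "data", one argument or row to a line. apply_moves: Moves the arm, as the interface text tells. Its arguments: {"type":"object","properties":{"commands":{"type":"array"},"force":{"type":"number"}},"required":["commands"]}

```bash
mkdir -p pics
python3 - <<'E'
from bench import ctrl
import cv2,numpy as np
s=ctrl.read_state();print(s)
for n in("scene","side"):
    c=ctrl.read_camera(n);cv2.imwrite(f"pics/{n}0.png",c["img"][:,:,::-1]);np.savez(f"{n}0.npz",**c)
E
```

```text
{'t': 0.0, 'joint_pos': array([-0.02652279,  0.6159475 , -0.01262787,  1.42495511,  0.00810695,
        1.10338519, -0.04039719]), 'qvel': array([-0.00096123,  0.00012013,  0.00110315, -0.00095794, -0.00103306,
       -0.00055059,  0.00042397]), 'joint_efforts': array([ 1.38264377e-04, -4.69217670e+01,  2.59523503e-01, -1.71036780e+01,
        1.00907375e-02,  9.80606623e-03,  4.10031795e-07]), 'position': array([6.49671299e-01, 3.45122116e-05, 4.03500528e-01]), 'orientation': array([ 0.49937449,  0.49930233,  0.50067716, -0.50064426]), 'force': array([ 0.34716938,  0.19210294, -0.77473581]), 'moment': array([-8.17179177e-06,  5.92852168e-02, -8.73955673e-03]), 'grip_width': 0.9951894129742807}
```

View pics/scene0.png

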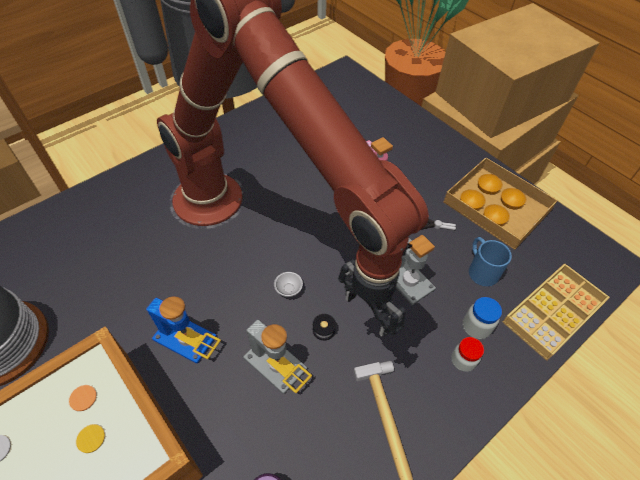

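View pics/side0.png

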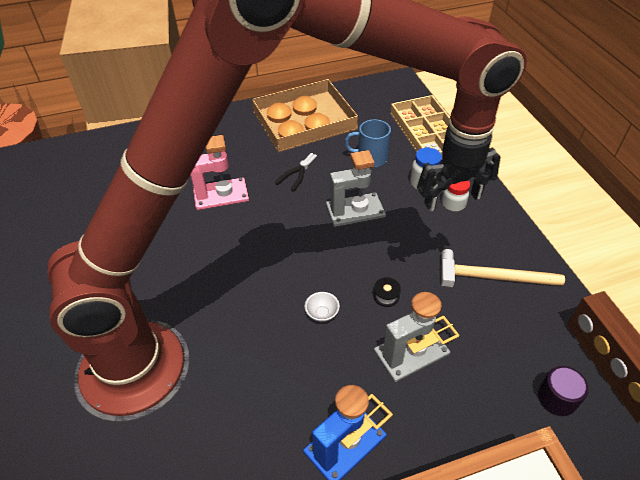

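Candidates in the scene view:
- Grey press with round cap and buckle at (273,337): this is the target.
- Blue round-cap look-alike at (172,308).
- Grey square-cap punch at (422,246).
- Pink square-cap press at (380,147).

I'll check the target in a close crop and measure its cap.

```bash
cat > h.py <<'E'
import numpy as np
def cloud(c):
    K=c["intrinsics"];z=c["z_map"];v,u=np.mgrid[:480,:640]
    P=np.stack([(u-K[0,2])/K[0,0]*z,(v-K[1,2])/K[1,1]*z,z],-1)
    W=(P-c["t"])@c["R"]
    W[z==0]=np.nan
    return W
E
python3 - <<'E'
import numpy as np,cv2
from h import cloud
for n,(u,v) in (("scene",(273,337)),("side",(426,305))):
    c=np.load(n+"0.npz");W=cloud(c)
    print(n,W[v,u])
    p=W[v-40:v+60,u-60:u+60].reshape(-1,3);im=c["img"][v-40:v+60,u-60:u+60]
    q=p[(p[:,2]>.160)&(p[:,2]<.18)]
    print(len(q),q.mean(0),q.min(0),q.max(0), (q.min(0)+q.max(0))/2, np.percentile(q[:,2],[5,50,95]))
    h=p[(p[:,2]>.05)&(p[:,2]<.13)];print("column/head",h.mean(0))
    b=p[(p[:,2]>.005)&(p[:,2]<.03)];print("base",b.mean(0),b.min(0),b.max(0))
    cv2.imwrite(f"pics/crop_{n}.png",cv2.resize(im[:,:,::-1],None,fx=4,fy=4,interpolation=cv2.INTER_CUBIC))
a=cv2.imread("pics/crop_scene.png");b=cv2.imread("pics/crop_side.png")
cv2.imwrite("pics/crops.png",cv2.resize(np.hstack([a,b]),(800,333)))
E
```

```text
scene [ 0.54257911 -0.15001648  0.16865024]
488 [ 0.54116349 -0.14705435  0.16774164] [ 0.51267419 -0.17182751  0.16024204] [ 0.56493726 -0.12060288  0.17370833] [ 0.53880573 -0.14621519  0.16697518] [0.16319034 0.16796894 0.17130215]
column/head [ 0.5124201  -0.15903499  0.11248917]
base [ 0.53431963 -0.13390843  0.01444171] [ 0.31775364 -0.27636613  0.00500538] [0.62243492 0.0580205  0.02999815]
side [ 0.53386162 -0.15226586  0.16978343]
587 [ 0.53649321 -0.14877352  0.16721752] [ 0.5128774  -0.17193454  0.16018692] [ 0.56499483 -0.1183632   0.17291008] [ 0.53893611 -0.14514887  0.1665485 ] [0.16262477 0.16745212 0.17069372]
column/head [ 0.49781926 -0.15992708  0.10780799]
base [ 0.58739532 -0.08614092  0.01795468] [ 0.4528936  -0.20113386  0.00502226] [0.75938728 0.05226227 0.02999779]
```

View pics/crops.png

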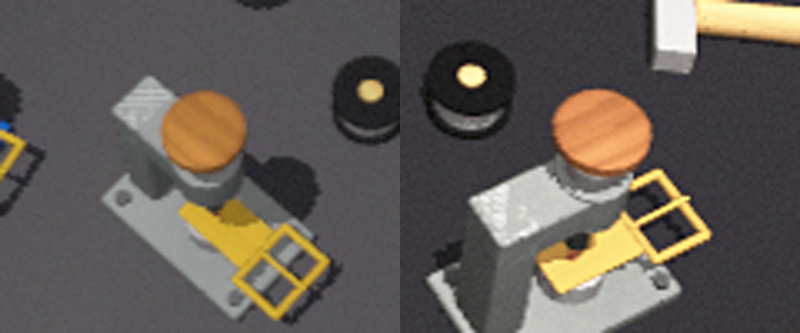

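The crops show the grey press with its round domed cap and the brass buckle on its bed. Both cameras put the cap at about (0.539, -0.147), 0.169–0.170 high, roughly 52 mm across, which fits the description. The tool's x axis points down, y is world +x and z is world -y. I'll shut the fingers and move over the cap.

>>> {"op": "apply_moves", "data": {
  "commands": [0, 0, -1.6, 2.1, 0, 0, 0, 0, 0, -1.6, 2.1, 0, 0, 0, 0, 0, -1.6, 2.1, 0, 0, 0, 0, 0, -1.6, 2.1, 0, 0, 0, 0, 0, -1.6, 2.1, 0, 0, 0, 0, 0, -1.6, 2.1, 0, 0, 0, 0, 0, -1.5, 2.1, 0, 0, 0, 0, 0, 0, 0, 0, 0, 0, 0, 0, 0, 0, 0, 0, 0, 0, 0, 0, 0, 0, 0, 0],
  "force": 40
}}

```text
t: 1.1
position: [0.5396, -0.1457, 0.4045]
orientation: [0.5, 0.5, 0.501, -0.499]
force: [0.2, -0.5, -0.9]
grip_width: -0.003
```

Run:
```python
from bench import ctrl
import cv2,numpy as np
s=ctrl.read_state();print(s['t'],s['position'],s['orientation'],s['force'],s['grip_width'])
for n in("side","wrist"):
    c=ctrl.read_camera(n);cv2.imwrite(f"pics/{n}1.png",c["img"][:,:,::-1])
a=cv2.imread("pics/side1.png");b=cv2.imread("pics/wrist1.png")
cv2.imwrite("pics/b1.png",cv2.resize(np.hstack([a,b]),(800,300)))
```

```text
1.1 [ 0.53957323 -0.14572005  0.4044958 ] [ 0.50022965  0.49984298  0.50075904 -0.49916698] [ 0.23523686 -0.48778289 -0.94353995] -0.003451111461829082
```

View pics/b1.png

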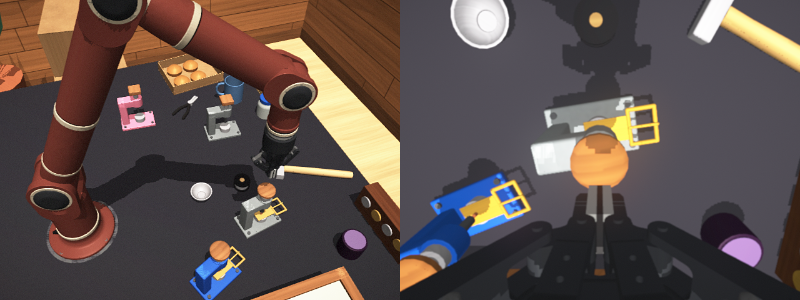

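The side view shows the shut fingers directly above the grey press's round cap. The wrist view shows the fingers over the cap at about (600,165) in the composite. Next I'll go down to just above it.

>>> {"op": "apply_moves", "data": {
  "commands": [0, 1.5, 0, 0, 0, 0, 0, 0, 1.5, 0, 0, 0, 0, 0, 0, 1.5, 0, 0, 0, 0, 0, 0, 1.0, 0, 0, 0, 0, 0, 0, 0, 0, 0, 0, 0, 0, 0, 0, 0, 0, 0, 0, 0]
}}

```text
t: 1.8
position: [0.5394, -0.1467, 0.3499]
orientation: [0.5, 0.5, 0.5, -0.5]
force: [-0.2, -0.1, 0.4]
grip_width: -0.002
```

>>> {"op": "apply_moves", "data": {
  "commands": [0, 0.3, 0, 0, 0, 0, 0, 0, 0.3, 0, 0, 0, 0, 0, 0, 0.3, 0, 0, 0, 0, 0, 0, 0.2, 0, 0, 0, 0, 0, 0, 0, 0, 0, 0, 0, 0, 0, 0, 0, 0, 0, 0, 0]
}}

```text
t: 2.4
position: [0.5392, -0.1471, 0.3391]
orientation: [0.5, 0.5, 0.5, -0.5]
force: [0.4, -0.3, 4.4]
grip_width: -0.002
```

>>> {"op": "apply_moves", "data": {
  "commands": [0, 0.2, 0, 0, 0, 0, 0, 0, 0.2, 0, 0, 0, 0, 0, 0, 0.2, 0, 0, 0, 0, 0, 0, 0.0, 0, 0, 0, 0, 0, 0, 0, 0, 0, 0, 0, 0]
}}

```text
t: 2.9
position: [0.5392, -0.147, 0.3332]
orientation: [0.5, 0.5, 0.5, -0.5]
force: [-0.4, 0.4, 5.7]
grip_width: -0.0
```

>>> {"op": "apply_moves", "data": {
  "commands": [0, 0.2, 0, 0, 0, 0, 0, 0, 0.2, 0, 0, 0, 0, 0, 0, 0.1, 0, 0, 0, 0, 0, 0, 0.0, 0, 0, 0, 0, 0, 0, 0, 0, 0, 0, 0, 0]
}}

```text
t: 3.4
position: [0.5392, -0.147, 0.3294]
orientation: [0.501, 0.5, 0.499, -0.5]
force: [-3.3, 0.1, 12.9]
grip_width: 0.003
```

>>> {"op": "apply_moves", "data": {
  "commands": [0, 0.2, 0, 0, 0, 0, 0, 0, 0.1, 0, 0, 0, 0, 0, 0, 0.1, 0, 0, 0, 0, 0, 0, 0.0, 0, 0, 0, 0, 0, 0, 0, 0, 0, 0, 0, 0]
}}

```text
t: 3.9
position: [0.5392, -0.147, 0.326]
orientation: [0.501, 0.5, 0.499, -0.5]
force: [-2.0, 2.2, 16.3]
grip_width: 0.004
```

>>> {"op": "apply_moves", "data": {
  "commands": [0, 0.1, 0, 0, 0, 0, 0, 0, 0.1, 0, 0, 0, 0, 0, 0, 0, 0, 0, 0, 0, 0, 0, 0, 0, 0, 0, 0, 0]
}}

```text
t: 4.3
position: [0.5391, -0.147, 0.3258]
orientation: [0.501, 0.501, 0.499, -0.499]
force: [-5.9, 2.1, 26.1]
grip_width: -0.001
```

Force jumped from 16 to 26 N with almost no movement at z = 0.326, so this is the solid second stop. I'll hold there and look.

>>> {"op": "apply_moves", "data": {
  "commands": [0, 0, 0, 0, 0, 0, 0, 0, 0, 0, 0, 0, 0, 0, 0, 0, 0, 0, 0, 0, 0, 0, 0, 0, 0, 0, 0, 0, 0, 0, 0, 0, 0, 0, 0, 0, 0, 0, 0, 0, 0, 0, 0, 0, 0, 0, 0, 0, 0, 0, 0, 0, 0, 0, 0, 0, 0, 0, 0, 0, 0, 0, 0, 0, 0, 0, 0, 0, 0, 0]
}}

```text
t: 5.3
position: [0.5391, -0.147, 0.3259]
orientation: [0.501, 0.501, 0.499, -0.499]
force: [-6.2, 1.6, 26.1]
grip_width: 0.0
```

Run:
```python
from bench import ctrl
import cv2
c=ctrl.read_camera("side")
cv2.imwrite("pics/side2.png",cv2.resize(c["img"][250:400,340:500,::-1],None,fx=4,fy=4,interpolation=cv2.INTER_CUBIC))
s=ctrl.read_state();print(s['t'],s['position'],s['force'])
```

```text
5.35 [ 0.53913573 -0.14702558  0.325848  ] [-5.6608789   1.39736249 25.55972401]
```

View pics/side2.png

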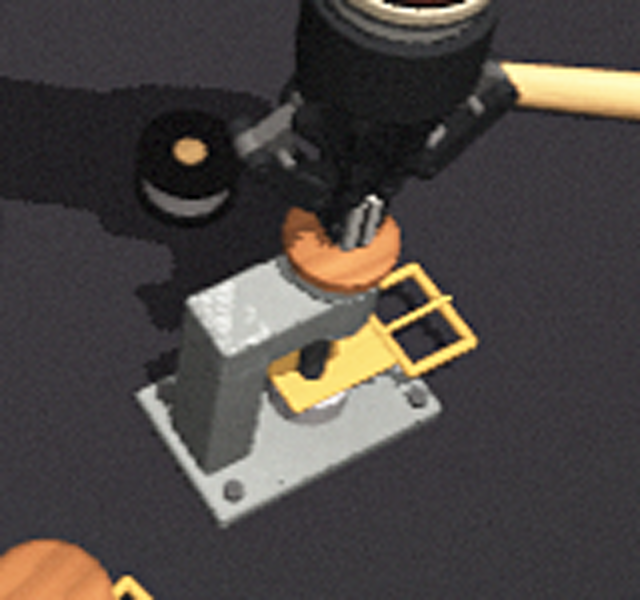

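The crop shows the cap at (343,250) fully down against the head, with the die at (316,358) on the buckle. Now I'll let it up smoothly.

>>> {"op": "apply_moves", "data": {
  "commands": [0, -0.4, 0, 0, 0, 0, 0, 0, -0.5, 0, 0, 0, 0, 0, 0, -0.7, 0, 0, 0, 0, 0, 0, -1, 0, 0, 0, 0, 0, 0, -2, 0, 0, 0, 0, 0, 0, -2, 0, 0, 0, 0, 0, 0, -2, 0, 0, 0, 0, 0, 0, -1.5, 0, 0, 0, 0, 0, 0, 0, 0, 0, 0, 0, 0, 0, 0, 0, 0, 0, 0, 0]
}}

```text
t: 6.35
position: [0.5385, -0.1469, 0.4217]
orientation: [0.499, 0.5, 0.501, -0.5]
force: [-0.2, -0.4, -0.4]
grip_width: 0.003
```

Run:
```python
from bench import ctrl
from h import cloud
import cv2,numpy as np
s=ctrl.read_state();print(s['t'],s['position'],s['force'])
c=ctrl.read_camera("side");W=cloud(c)
for nm,sl in (("setter",np.s_[285:325,400:450]),("punch",np.s_[145:175,345:380])):
    p=W[sl].reshape(-1,3);q=p[(p[:,2]>.13)&(p[:,2]<.18)];print(nm,len(q),q.mean(0),np.percentile(q[:,2],[50,90,95]))
    p0=cloud(np.load("side0.npz"))[sl].reshape(-1,3);q=p0[(p0[:,2]>.13)&(p0[:,2]<.18)];print(" before",len(q),q.mean(0),np.percentile(q[:,2],[50,90,95]))
cv2.imwrite("pics/side3.png",c["img"][:,:,::-1])
```

```text
6.35 [ 0.53854252 -0.1469143   0.42170885] [-0.16794117 -0.42183001 -0.42756714]
setter 678 [ 0.53573307 -0.150032    0.16409284] [0.16717368 0.16994772 0.17070655]
 before 672 [ 0.5357093  -0.15006965  0.16427893] [0.16703643 0.16981868 0.17053231]
punch 384 [0.56880459 0.2467501  0.1638792 ] [0.16733241 0.1699862  0.17058897]
 before 382 [0.56873203 0.24673016 0.1642144 ] [0.16727549 0.17009039 0.17068897]
```

View pics/side3.png

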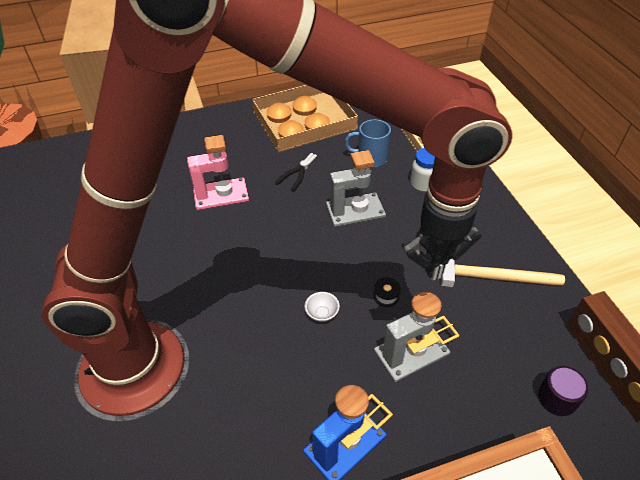

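The picture shows the setter cap at (426,305) fully back up, the gripper clear of it, and the punch at (362,160) unmoved.

```bash
python3 -c "
from bench import ctrl
print(ctrl.hand_in())"
```

```text
the job is handed in; nothing more can be done
None
```

The rivet is set: I pressed the grey setter's round cap straight down through the soft stop to the solid second stop, held it about 1 s, then let go. I handed the job in at about 6.4 s.

- **Press:** the force was about 5.7 N near the first stop and 12.9 N partway through the second travel. It then rose from 16 to 26 N with almost no movement, so the cap was on the solid stop. The total travel fits the expected 17 mm.
- **Release:** the setter cap is back at 0.170 m, the same height as before the press.
- **Bystanders:** the punch cap's height is unchanged, and I did not touch the blue or pink look-alikes.
- **Gripper:** it is clear above the cap, and the force reading is back to about zero.

No checks failed or disagreed. A sideways force of about 6 N showed while pressing, and it went away on release.

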